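Clear the catch tray into the tote and hang its gate

ROBOT

A 7-joint arm with a two-finger parallel gripper is mounted at the origin on a cart in front of the work surface, level with it; the furniture and walls round the work are solid. World frame = base frame: x ahead of the robot, y to its left, z up, the work surface at z = 0. Lengths are in m, angles in rad, forces in N, time in s.
With the tool pointing down it reaches from about 0.425 to 0.875 m from the base axis. Payload 9.9 kg.
Tool frame: the origin (TCP) lies on the centre line of the jaws, within the pads' length; the fingertips stand 14 mm ahead of it and the grasp point (between the pads) lies 5 mm behind it; y points along the fingers, z is the direction in which the jaws open and shut, and the axes are right-handed (so a half turn about y gives the same grasp; the last joint's range is limited). The gripper opens to 85 mm and grips with 20 to 120 N. Pads are 22 mm wide; open, the fingers measure 114 mm over their backs; the gripper's body (76 mm by 85 mm) begins 54 mm behind the grasp point. The pads swing forward as they close: fully open they stand 13 mm farther back than shut.
Start: joints at [-1.276, 0.576, 0.025, 1.437, -0.015, 1.129, -0.057], TCP at [0.25, 0.627, 0.245] pointing down, gripper open.
Joint ranges: [-2.76, 2.76], [-0.34, 2.15], [-1.52, 1.57], [0.19, 2.46], [-1.09, 4.23], [0.17, 1.99], [-2.82, 2.82]. Speed limits (rad/s): [2.22, 2.22, 3.01, 3.01, 3.14, 3.14, 3.14].

INTERFACE

Orientations are given as a 3x3 rotation matrix whose columns are the frame's x, y, z axes.
In Python, from cell import r gives the robot as it stands.
- The arm moves only by the tool drive_tool, never from a script. Its argument "commands" is a list of rows, each a list of 2 entries, a list of its own where there are three numbers: the shift along the tool's x, y, z in m, then the turn about the tool's y in degrees. In form: [[[tx, ty, tz], yaw], ...]. A call has 1 to 5 rows; each row is the pose to reach, as a shift and turn from the pose measured when the call began, along the tool's axes at that moment; what a row does not reach only later rows make up. A row lasts 1/12 s, in which the tool goes at most 41.7 mm and 7.16 degrees, less where a joint would pass 70% of its speed; a pose out of reach is approached as far as the arm can. A call with a gripper value outside its range is refused whole. "grip" is the opening, from 0 (shut) to 1 (fully open), set as the call begins (left out, the last holds). The fingers move at their own pace and stop on an object; "newtons" is the grip in N (left out, the last holds). Time passes only in rows, so rows that repeat a pose let the fingers close. It gives the time, the measured TCP pose, the force and the opening at its end, in the units of the state.
- r.read_state(): the state, without advancing time (a new reading comes with each control period).
- r.grab_frame(name): name is "scene" or "side" or "wrist"; returns the picture (480x640x3 uint8, red, green, blue); there is no depth.
- r.camera_model(name): a dict with "fx", "fy", "cx", "cy" (pixels), "k1" (the pictures are not rectified: a ray, as slopes to the right and down, at radius r is drawn at 1 + k1 r^2 times it, then the intrinsics apply), "R" (3x3) and "t" (3): a world point X has camera coordinates R X + t. Camera axes: x right, y down, z forward; pixel columns grow to the right and rows downward; lengths in m; the calibration is good to about 2 mm. A picture is of the moment at which its call begins: read the wrist's pose just before it. camera_model takes no time and is no camera call; for the wrist camera it gives the pose at the moment of the call.
- r.sign_off(): hands the job in, once; it reports no verdict.
The state is a dict: "time": time; "joint_positions": joint angles; "qd": joint speeds; "tau": joint torques, N m; "position": TCP position; "tcp_rot": TCP orientation; "wrist_force": force on the tool from outside, world axes, zero at the start; "moment": the same for the moment, N m; "opening": opening from 0.0 (shut) to 1.0 (fully open).
Only numpy, scipy, OpenCV 4.12 (cv2) and the standard library are available. Lean on these libraries where they do the work, as an engineer would, in place of code of your own. Each camera call takes 0.05 s, during which the arm holds its last target. There are 200 camera calls.

TASK

Empty the machine's catch tray: push the three finished cartons along the tray and over its lip into the grey tote, without lifting them, and leave the small roll of tape in the tray. Then take the lift-off gate from its parking stand and lower it across the tray's mouth so that both its knuckles sit fully down on the two pins. Do not knock over or shift the wash bottle, and keep the brown tape where it is.

Things in the scene. Friction and masses are not known exactly. Their poses are not given: they have to be found in the camera images.
- tray_floor (a point): Catch tray: fixed grey sheet-metal tray on a pedestal. Point: middle of its floor's upper face, 100 mm above the table. Axes: x along the tray to its open mouth and the tote, y across, away from the robot, z up. Inside: y -75 to 75 mm, back wall at x = -150; walls 30 mm high, sides 8 mm thick, back 6 mm. A sheet-metal chute (x -120 to 50) rises outward from the far wall's top to 30 mm above it.
- tray_lip (a point): Middle of the lip, the front edge of the tray's floor (upper face), 147 mm along x from the tray_floor point; same axes as tray_floor. The tote lies just below and beyond it.
- gate_seat (a point): Tray mouth, half-way between the two gate pins, at the top of the posts (level with the wall tops) on which the knuckles come to rest; axes as tray_floor, 121 mm along its x. Posts 22 x 16 mm and pins are centred 85 mm either side along y; pins 8 mm thick, 21 mm high, the top 6 mm tapered to a blunt point.
- tote_in (a point): Tote, a fixed grey open bin with one low wall; this point is the middle of its inner floor (5 mm above the table). x points away from the tray, y across, z up. Inside 200 mm (x) by 166 mm (y), walls 5 mm; three walls are 130 mm high over the table, the one on the tray's side 80 mm and tucked under the lip.
- carton_a_centre (a point): Small printed carton, 35 x 75 x 45 mm (x, y, z; 75 mm along its own y), 0.11 kg; the point is its centre, half-way up. Starts in the mouth half of the tray, long side roughly along the tray.
- carton_b_centre (a point): A second carton just like carton_a; its centre.
- carton_c_centre (a point): Larger printed carton, 45 x 85 x 60 mm (85 mm along its own y), 0.11 kg; its centre. Starts in the back half of the tray.
- tape_roll_centre (a point): Small roll of white tape lying flat in the back half of the tray, 59 mm across, 24 mm high, 0.06 kg; its centre. Stays in the tray.
- gate_tab (a point): Lift-off gate, 0.15 kg, at first hanging on its stand. Point: centre of its upright black grip tab, 12 mm thick (gate's x), 50 mm wide (gate's y); the tab rises 15 mm above this point and the rail's top is 21 mm below it. y runs along the gate, z up. It is the same both ways round: a half turn about z makes no difference.
- gate_knuckles (a point): Gate: midpoint between the undersides of its two knuckles, 34 mm below gate_tab. The knuckles are 22 mm square, 14 mm high, with 14 mm square holes, centred 85 mm either side of this point along y. The rail between them reaches 13 mm above it, and the panel, 136 mm wide and 6 mm thick, 25 mm below it.
- gate_stand: Parking stand: a fixed dark base plate 45 x 215 mm with two posts 42 mm high carrying pins like the tray's (21 mm high), 85 mm either side of its middle along its y. Origin under its middle, on the table.
- wash_bottle: White squeeze bottle with red nozzle, 62 mm thick and 185 mm high, standing to the left of the gate stand; origin at its underside, the body's axis 11 mm along its y from there. Bystander.
- tape_brown: Roll of brown tape, 100 mm across, 48 mm high, lying flat on the table left of the gate stand; origin at the centre of its underside. Bystander.

How it is judged:
On the way:
1. all three cartons are in the tote, off the tray (x of carton_a_centre in the frame of tote_in between -0.095 and 0.098 m and y of carton_a_centre in the frame of tote_in between -0.081 and 0.081 m and z of each of carton_a_centre, carton_b_centre, carton_c_centre in the frame of tote_in below 0.115 m and x of carton_b_centre in the frame of tote_in between -0.095 and 0.098 m and y of carton_b_centre in the frame of tote_in between -0.081 and 0.081 m and x of carton_c_centre in the frame of tote_in between -0.095 and 0.098 m and y of carton_c_centre in the frame of tote_in between -0.081 and 0.081 m and contact force between each of carton_a, carton_b, carton_c and catch_tray below 0.05 N), for 0.2 s.
At the end, for the whole second after the job is handed in: All three cartons rest in the tote (centres inside its walls, below its rim, not touching the tray), the small tape roll lies in the tray, and the gate hangs at the mouth, knuckles within 7 mm of the seat point and 0.07 rad of square and upright; all at rest (all of step 1 and x of tape_roll_centre in the frame of tray_floor between -0.15 and 0.09 m and y of tape_roll_centre in the frame of tray_floor between -0.075 and 0.075 m and z of tape_roll_centre in the frame of tray_floor below 0.03 m and distance between gate_knuckles and gate_seat below 0.007 m and angle between the y axis of gate_knuckles and the y axis of gate_seat, either way round below 0.07 rad and angle between gate_knuckles's own z axis and vertical below 0.07 rad and linear speed of each of carton_a, carton_b, carton_c, gate below 0.02 m/s).
It fails at once if carton a lifted more than 30 mm above its height when standing on the tray floor (z of carton_a_centre in the frame of tray_floor above 0.0525 m).
It fails at once if carton b lifted more than 30 mm above its height when standing on the tray floor (z of carton_b_centre in the frame of tray_floor above 0.0525 m).
It fails at once if carton c lifted more than 30 mm above its height when standing on the tray floor (z of carton_c_centre in the frame of tray_floor above 0.06 m).
It fails at once if the wash bottle shifted by more than 30 mm or tipped (distance of wash_bottle from where it was at the start of the episode above 0.03 m or angle between wash_bottle's own z axis and vertical above 0.3 rad).
It fails at once if the brown tape shifted by more than 30 mm (distance of tape_brown from where it was at the start of the episode above 0.03 m).
It also fails if it takes over 72 s, if anything falls off the work surface, if the arm or the gripper's body presses on something with over 40 N, if the wrist force passes 120 N, or if a joint passes its speed limit or range.

## Working session

There is one attempt and no reset: what is moved stays moved. The work goes in short steps, Python scripts to look and compute and a tool call to move; the robot and the scene stay as the last step left them, time stands still between calls to the robot, and variables do not carry over. Pictures are saved under pics/ and viewed, about 8 in all and at most 12, crops included, and the job is handed in when it is done.

Besides the shell and the picture viewer there is one more tool, called after "Call:" by a JSON object that holds its "method" and its "body", one argument or row to a line. drive_tool: Moves the arm, as the interface text tells. Its arguments: {"type":"object","properties":{"commands":{"type":"array","items":{"type":"array"}},"grip":{"type":"number"},"newtons":{"type":"number"}},"required":["commands"]}

```bash
mkdir -p pics
cat > h.py <<'E'
import numpy as np, cv2
from cell import r
def save(n,f):
    im=r.grab_frame(n); cv2.imwrite(f'pics/{f}.png',im[:,:,::-1]); return im
def ray(m,uv):
    K=np.array([[m['fx'],0,m['cx']],[0,m['fy'],m['cy']],[0,0,1]])
    p=cv2.undistortPoints(np.array([[uv]],float),K,np.array([m['k1'],0,0,0,0.]))[0,0]
    R=np.array(m['R']);t=np.array(m['t']); return -R.T@t, R.T@np.array([p[0],p[1],1])
def onz(m,uv,z):
    c,d=ray(m,uv); return c+d*(z-c[2])/d[2]
def proj(m,X):
    c=np.array(m['R'])@np.array(X)+np.array(m['t']); s=c[:2]/c[2]; s=s*(1+m['k1']*(s@s)); return np.array([m['fx']*s[0]+m['cx'],m['fy']*s[1]+m['cy']])
E
python3 - <<'E'
from h import *
import json
for n in ['scene','side','wrist']:
    m=r.camera_model(n); save(n,n+'0'); json.dump({k:np.array(v).tolist() for k,v in m.items()},open(n+'0.json','w')); print(n,(-np.array(m['R']).T@np.array(m['t'])).round(3),m['fx'],m['k1'])
s=r.read_state();print({k:np.round(v,3).tolist() for k,v in s.items()})
E
```

```text
scene [-0.232 -0.604  0.95 ] 445.56304688836667 -0.1102218453510022
side [ 0.364 -1.254  1.256] 610.5283674471018 -0.16444387832969243
wrist [0.178 0.654 0.374] 409.06789920411956 0.03185383404047516
{'time': 0.15, 'joint_positions': [-1.276, 0.576, 0.025, 1.438, -0.015, 1.129, -0.057], 'qd': [0.0, -0.003, 0.001, -0.002, -0.001, 0.001, 0.0], 'tau': [0.004, -76.626, 2.253, -28.618, 0.015, 0.01, -0.0], 'position': [0.249, 0.627, 0.245], 'tcp_rot': [[0.929, -0.0, 0.37], [-0.37, -0.001, 0.929], [0.0, -1.0, -0.001]], 'wrist_force': [0.573, -0.835, 0.191], 'moment': [0.008, -0.031, 0.025], 'opening': 0.995}
```

View pics/scene0.png

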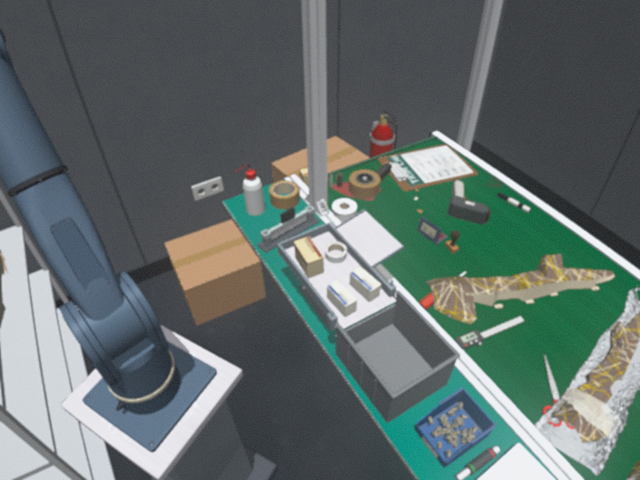

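View pics/side0.png

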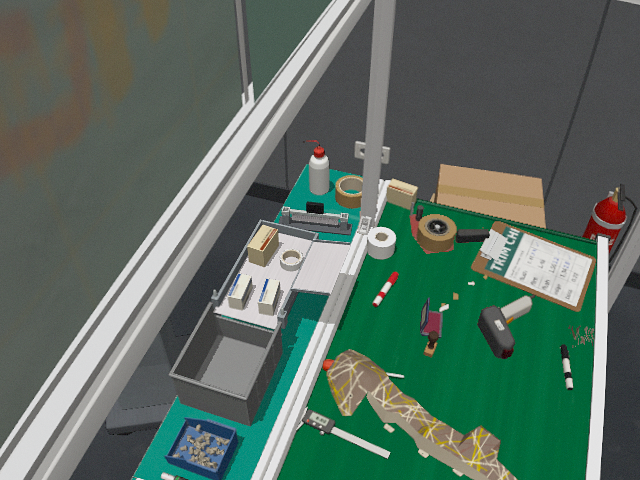

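The scene view shows the tray at about (345,270), the tote at (400,350), the gate stand at (290,225) and the bottle at (253,195). The side view has the same things at (265,265), (230,360), (315,217) and (318,172). I'll enlarge these next.

Run:
```python
import cv2,numpy as np
a=cv2.imread('pics/scene0.png')[165:415,225:475]; b=cv2.imread('pics/side0.png')[140:420,165:400]
a=cv2.resize(a,None,fx=3,fy=3,interpolation=cv2.INTER_CUBIC)[:600]
cv2.imwrite('pics/sc_crop.png',cv2.resize(cv2.imread('pics/scene0.png')[165:405,225:475],None,fx=2.5,fy=2.5,interpolation=cv2.INTER_CUBIC))
cv2.imwrite('pics/si_crop.png',cv2.resize(cv2.imread('pics/side0.png')[140:380,165:400],None,fx=2.5,fy=2.5,interpolation=cv2.INTER_CUBIC))
from h import *; import json
ms=json.load(open('scene0.json'));mi=json.load(open('side0.json'))
print(onz(ms,(345,270),.1),onz(ms,(400,360),.0),onz(ms,(290,225),0.05),onz(ms,(253,213),0), onz(mi,(265,265),.1))
```

```text
[ 0.47260064 -0.27017709  0.1       ] [ 0.35546516 -0.48352831  0.        ] [ 0.59869964 -0.01985682  0.05      ] [0.63680643 0.1526597  0.        ] [ 0.43905953 -0.21829512  0.1       ]
```

View pics/sc_crop.png

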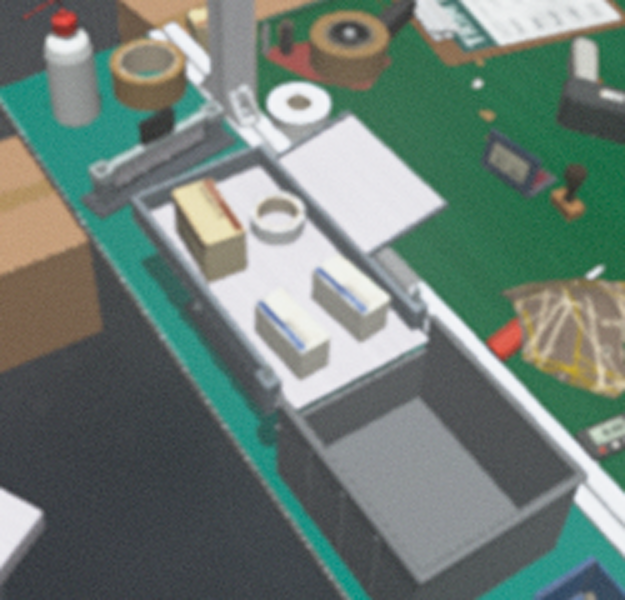

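View pics/si_crop.png

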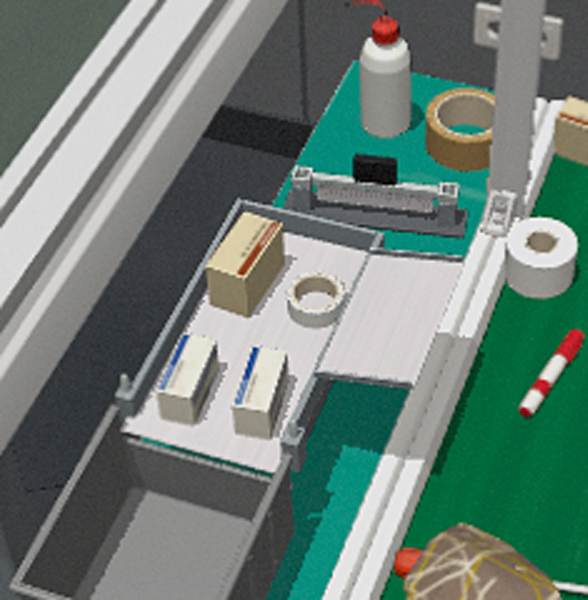

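The crops show all the features clearly. Both posts carry their pins, the cartons and tape are separate, and the gate tab is black. I'll triangulate the key points next.

Run:
```python
from h import *; import json
ms=json.load(open('scene0.json'));mi=json.load(open('side0.json'))
S=lambda p:(225+p[0]/2.5,165+p[1]/2.5); I=lambda p:(165+p[0]/2.5,140+p[1]/2.5)
Z=lambda n,s,i,z: print(n,z,'scene',s and onz(ms,S(s),z)[:2].round(4),'side',i and onz(mi,I(i),z)[:2].round(4))
Z('pin near',(264,366),(124,377),.149)
Z('pin far',(424,297),(292,425),.149)
Z('back near outer',(133,199),(241,203),.13)
Z('back far outer',(265,151),(382,237),.13)
Z('tape',(278,212),(317,290),.124)
for s,i in [((258,300),(166,333)),((278,290),None),((328,345),None),((307,358),None),(None,(216,343)),(None,(199,389)),(None,(160,382))]: Z('A',s,i,.145)
for s,i in [((315,268),(245,347)),((333,257),(287,350)),((388,295),(273,405)),((368,310),(234,400))]: Z('B',s,i,.145)
for s,i in [((172,190),(246,213)),((206,180),(284,226)),((245,240),(250,281)),((215,250),(209,264))]: Z('C',s,i,.16)
Z('tab',(157,127),(375,169),.076)
Z('standpin near',(99,165),(302,170),.063)
Z('standpin far',(212,103),(449,185),.063)
Z('lip near',(290,407),(125,430),.1);Z('lip far',(425,338),(277,470),.1)
Z('tote far inner', (581,478),None,.13);Z('tote near inner', (422,580),(12,588),.13)
Z('bottle',(76,122),(387,133),0)
Z('brown',(148,100),(462,160),0)
Z('pole foot',(235,100),(500,215),0.0)
```

```text
pin near 0.149 scene [ 0.3048 -0.3184] side [ 0.3081 -0.3205]
pin far 0.149 scene [ 0.4488 -0.4127] side [ 0.4547 -0.4057]
back near outer 0.13 scene [ 0.4439 -0.0858] side [ 0.4488 -0.0891]
back far outer 0.13 scene [ 0.5777 -0.1722] side [ 0.5857 -0.1671]
tape 0.124 scene [ 0.5056 -0.2267] side [ 0.508  -0.2224]
A 0.145 scene [ 0.3733 -0.2749] side [ 0.3526 -0.2697]
A 0.145 scene [ 0.3935 -0.2856] side None
A 0.145 scene [ 0.3566 -0.3569] side None
A 0.145 scene [ 0.3341 -0.3468] side None
A 0.145 scene None side [ 0.3987 -0.2914]
A 0.145 scene None side [ 0.3761 -0.3447]
A 0.145 scene None side [ 0.3409 -0.3295]
B 0.145 scene [ 0.4358 -0.304 ] side [ 0.4254 -0.3016]
B 0.145 scene [ 0.4574 -0.313 ] side [ 0.4643 -0.3128]
B 0.145 scene [ 0.4381 -0.3805] side [ 0.4414 -0.3763]
B 0.145 scene [ 0.412  -0.3716] side [ 0.4066 -0.3638]
C 0.16 scene [ 0.4496 -0.1328] side [ 0.4497 -0.1358]
C 0.16 scene [ 0.4792 -0.1558] side [ 0.4851 -0.1618]
C 0.16 scene [ 0.4236 -0.2329] side [ 0.4408 -0.231 ]
C 0.16 scene [ 0.3979 -0.2139] side [ 0.4038 -0.2004]
tab 0.076 scene [ 0.6069 -0.0086] side [ 0.6096 -0.0073]
standpin near 0.063 scene [0.5281 0.0237] side [0.5298 0.0208]
standpin far 0.063 scene [ 0.6915 -0.0357] side [ 0.6897 -0.0356]
lip near 0.1 scene [ 0.3077 -0.3443] side [ 0.3012 -0.3448]
lip far 0.1 scene [ 0.4422 -0.4221] side [ 0.4368 -0.4175]
tote far inner 0.13 scene [ 0.341  -0.6046] side None
tote near inner 0.13 scene [ 0.1914 -0.5216] side [ 0.1916 -0.5218]
bottle 0 scene [0.6373 0.1432] side [0.6526 0.1345]
brown 0 scene [0.7214 0.0839] side [0.7324 0.0688]
pole foot 0.0 scene [ 0.7774 -0.0193] side [ 0.7542 -0.0323]
```

Call:
{"method": "drive_tool", "body": {
  "commands": [
    [[0.03,-0.004,-0.022],0],
    [[0.06,-0.009,-0.045],0],
    [[0.09,-0.014,-0.07],0],
    [[0.12,-0.018,-0.09],0],
    [[0.128,-0.018,-0.095],0]
  ],
  "grip": 0.25
}}

```text
time: 0.57
position: [0.338, 0.4857, 0.2638]
tcp_rot: [[0.927, 0.003, 0.376], [-0.376, -0.003, 0.927], [0.003, -1.0, -0.002]]
wrist_force: [1.1, -0.3, 0.1]
opening: 0.299
```

Call:
{"method": "drive_tool", "body": {
  "commands": [
    [[0.03,-0.004,-0.022],0],
    [[0.06,-0.009,-0.045],0],
    [[0.09,-0.014,-0.07],0],
    [[0.12,-0.018,-0.09],0],
    [[0.128,-0.018,-0.095],0]
  ]
}}

```text
time: 0.98
position: [0.4246, 0.3438, 0.2835]
tcp_rot: [[0.924, 0.005, 0.383], [-0.383, -0.005, 0.924], [0.007, -1.0, -0.003]]
wrist_force: [0.7, -0.4, 0.6]
opening: 0.249
```

Call:
{"method": "drive_tool", "body": {
  "commands": [
    [[0.03,-0.004,-0.022],0],
    [[0.06,-0.009,-0.045],0],
    [[0.09,-0.014,-0.07],0],
    [[0.12,-0.018,-0.09],0],
    [[0.128,-0.018,-0.095],0]
  ]
}}

```text
time: 1.4
position: [0.5096, 0.201, 0.3035]
tcp_rot: [[0.921, 0.008, 0.39], [-0.39, -0.007, 0.921], [0.01, -1.0, -0.004]]
wrist_force: [0.2, 0.2, -0.1]
opening: 0.252
```

Call:
{"method": "drive_tool", "body": {
  "commands": [
    [[0.01,0,-0.033],0],
    [[0.02,0,-0.067],0],
    [[0.03,0,-0.1],0],
    [[0.04,0,-0.13],0],
    [[0.046,0,-0.158],0]
  ]
}}

```text
time: 1.82
position: [0.4903, 0.0357, 0.3045]
tcp_rot: [[0.92, 0.008, 0.391], [-0.391, -0.008, 0.92], [0.01, -1.0, -0.004]]
wrist_force: [0.3, 0.4, 0.2]
opening: 0.246
```

Call:
{"method": "drive_tool", "body": {
  "commands": [
    [[0.01,0,-0.033],0],
    [[0.02,0,-0.067],0],
    [[0.03,0,-0.1],0],
    [[0.04,0,-0.13],0],
    [[0.046,0,-0.158],0]
  ]
}}

```text
time: 2.23
position: [0.4708, -0.1295, 0.3055]
tcp_rot: [[0.92, 0.008, 0.391], [-0.391, -0.008, 0.92], [0.011, -1.0, -0.004]]
wrist_force: [0.4, -0.9, 0.8]
opening: 0.25
```

Call:
{"method": "drive_tool", "body": {
  "commands": [
    [[0,0,0],7],
    [[0,0,0],14],
    [[0,0,0],21],
    [[0,0,0],28],
    [[0,0,0],35]
  ]
}}

```text
time: 2.65
position: [0.4709, -0.1292, 0.3053]
tcp_rot: [[0.524, 0.008, 0.852], [-0.852, -0.008, 0.524], [0.011, -1.0, 0.003]]
wrist_force: [0.5, -0.3, -1.0]
opening: 0.25
```

Call:
{"method": "drive_tool", "body": {
  "commands": [
    [[0,0,0],7],
    [[0,0,0],14],
    [[0,0,0],21],
    [[0,0,0],28],
    [[0,0,0],35]
  ]
}}

```text
time: 3.07
position: [0.4711, -0.1289, 0.3052]
tcp_rot: [[-0.065, 0.008, 0.998], [-0.998, -0.008, -0.065], [0.007, -1.0, 0.008]]
wrist_force: [-0.5, 0.4, 0.1]
opening: 0.25
```

Call:
{"method": "drive_tool", "body": {
  "commands": [
    [[0,0,0],7],
    [[0,0,0],14],
    [[0,0,0],21],
    [[0,0,0],28],
    [[0,0,0],30]
  ]
}}

```text
time: 3.48
position: [0.4713, -0.1283, 0.305]
tcp_rot: [[-0.561, 0.008, 0.828], [-0.828, -0.008, -0.561], [0.002, -1.0, 0.011]]
wrist_force: [-0.6, 0.2, 0.0]
opening: 0.251
```

```bash
cat >> h.py <<'E'
F=np.array([.4425,-.2613,.1]); XT=np.array([-.525,-.851,0]); YT=np.array([.851,-.525,0])
def st():
    s=r.read_state(); p=np.array(s['position']);R=np.array(s['tcp_rot']); d=p-F
    print('t',round(s['time'],2),'p',p.round(4),'tray xyz',np.round([d@XT,d@YT,d[2]],4),'zang',np.degrees(np.arctan2(R[1,2],R[0,2])).round(2),'ydir',R[:,1].round(3),'q',np.round(s['joint_positions'],2),'F',np.round(s['wrist_force'],1),'op',round(s['opening'],3)); return p,R
def sh(target,p,R): # tool-frame shift to world target
    print('shift',(R.T@(np.array(target)-p)).round(4))
def tw(x,y,z): return F+x*XT+y*YT+np.array([0,0,z])
E
python3 - <<'E'
from h import *
p,R=st(); save('wrist','w1'); import json
json.dump({k:np.array(v).tolist() for k,v in r.camera_model('wrist').items()},open('w1.json','w'))
sh(tw(-.129,-.042,.05),p,R)
E
```

```text
t 3.48 p [ 0.4713 -0.1283  0.305 ] tray xyz [-0.1283 -0.0453  0.205 ] zang -34.13 ydir [ 0.008 -0.008 -1.   ] q [-0.32  0.28  0.65  1.84 -0.19  1.07 -0.2 ] F [-0.6  0.2  0. ] op 0.251
shift [-0.0012  0.155   0.0016]
```

View pics/w1.png

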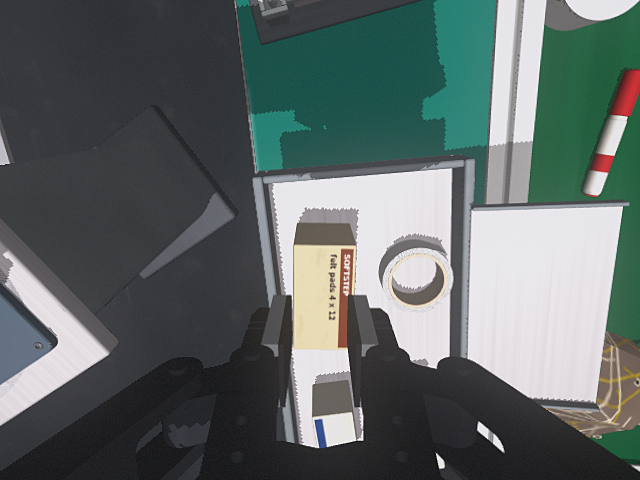

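The wrist view shows carton C's rear top edge at (296,245)–(355,250), the back wall across (258..473, 165–175), and the tape at (418,280).

```bash
cat >> h.py <<'E'
def tr(X): d=np.array(X)-F; return np.round([d@XT,d@YT,d[2]],4)
E
python3 - <<'E'
from h import *; import json
m=json.load(open('w1.json'))
for n,uv,z in [('Crear',(296,245),.16),('Crear',(355,250),.16),('Cfront',(293,347),.16),('Cfront',(353,350),.16),('backfloor',(271,184),.1),('backfloor',(451,170),.1),('back outer',(254,177),.13),('back outer',(474,160),.13),('tape',(418,281),.124),('tabstand',(250,0),.0)]:
    X=onz(m,uv,z); print(n,X.round(4),tr(X))
E
```

```text
Crear [ 0.4505 -0.1332  0.16  ] [-0.1132 -0.0604  0.06  ]
Crear [ 0.483  -0.1599  0.16  ] [-0.1076 -0.0188  0.06  ]
Cfront [ 0.4014 -0.1994  0.16  ] [-0.0311 -0.0675  0.06  ]
Cfront [ 0.4379 -0.2276  0.16  ] [-0.0263 -0.0216  0.06  ]
backfloor [ 0.4502 -0.0934  0.1   ] [-0.1469 -0.0816  0.    ]
backfloor [ 0.5781 -0.1665  0.1   ] [-0.1519  0.0656  0.    ]
back outer [ 0.4485 -0.0796  0.13  ] [-0.1578 -0.0903  0.03  ]
back outer [ 0.5897 -0.1604  0.13  ] [-0.1632  0.0722  0.03  ]
tape [ 0.5074 -0.2243  0.124 ] [-0.0655  0.0358  0.024 ]
tabstand [0.5168 0.0476 0.    ] [-0.3019 -0.099  -0.1   ]
```

```bash
sed -i 's/^F=.*/F=np.array([.441,-.259,.1]); XT=np.array([-.5,-.866,0]); YT=np.array([.866,-.5,0])/' h.py
python3 - <<'E'
from h import *
p,R=st(); sh(tw(-.131,-.038,.037),p,R)
E
```

```text
t 3.53 p [ 0.4713 -0.1283  0.305 ] tray xyz [-0.1283 -0.0391  0.205 ] zang -34.02 ydir [ 0.007 -0.008 -1.   ] q [-0.32  0.28  0.64  1.84 -0.19  1.07 -0.2 ] F [-0.5  0.1  1. ] op 0.25
shift [-0.0031  0.168  -0.0008]
```

Call:
{"method": "drive_tool", "body": {
  "commands": [
    [[-0.003,0.02,-0.001],-2],
    [[-0.003,0.045,-0.001],-4],
    [[-0.003,0.07,-0.001],-4],
    [[-0.003,0.09,-0.001],-4],
    [[-0.003,0.105,-0.001],-4]
  ]
}}

```text
time: 3.95
position: [0.4724, -0.1255, 0.1982]
tcp_rot: [[-0.499, 0.006, 0.867], [-0.867, -0.008, -0.499], [0.004, -1.0, 0.009]]
wrist_force: [0.2, 0.5, -0.9]
opening: 0.25
```

Run:
```python
from h import *
p,R=st(); sh(tw(-.131,-.038,.037),p,R); save('wrist','w2'); save('side','s2')
```

```text
t 3.95 p [ 0.4724 -0.1255  0.1982] tray xyz [-0.1313 -0.0395  0.0982] zang -29.91 ydir [ 0.006 -0.008 -1.   ] q [-0.24  0.4   0.56  2.   -0.29  0.81 -0.04] F [ 0.2  0.5 -0.9] op 0.25
shift [0.0001 0.0612 0.001 ]
```

View pics/w2.png

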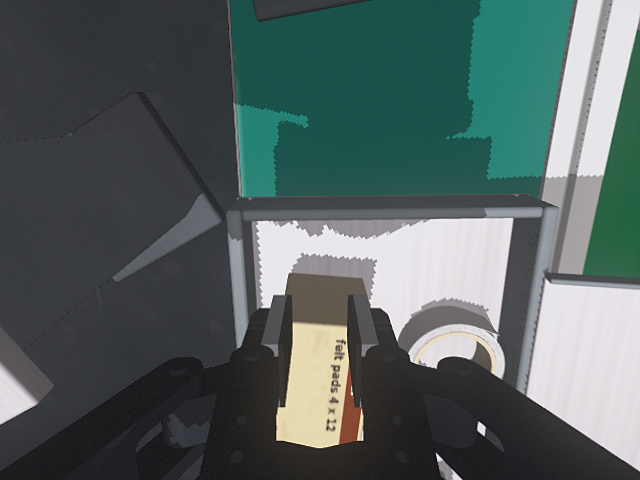

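Run:
```python
from h import *
m=r.camera_model('wrist')
print('tip now',proj(m,tw(-.131,-.038,.084)),'tip down',proj(m,tw(-.131,-.038,.023)), 'floor', proj(m,tw(-.131,-.038,0)))
for uv,z in [((290,275),.16),((365,278),.16),((258,219),.1),((513,217),.1),((360,205),.13)]: print(tr(onz(m,uv,z)))
```

```text
tip now [323.25973208 313.53051244] tip down [321.48936667 258.48707944] floor [321.04562174 244.68225006]
[-0.1371 -0.0523  0.06  ]
[-0.1356 -0.0192  0.06  ]
[-0.1466 -0.0742  0.    ]
[-0.1476  0.0716  0.    ]
[-0.1617 -0.0192  0.03  ]
```

Run:
```python
from h import *
m=r.camera_model('wrist')
for uv,z in [((290,275),.10),((365,278),.10),((290,325),.16)]: print(tr(onz(m,uv,z)))
```

```text
[-0.1118 -0.0566  0.    ]
[-0.1098 -0.0115  0.    ]
[-0.1123 -0.0528  0.06  ]
```

Call:
{"method": "drive_tool", "body": {
  "commands": [
    [[0.001,0.02,0.004],0],
    [[0.001,0.04,0.004],0],
    [[0.001,0.055,0.004],0],
    [[0.001,0.061,0.004],0],
    [[0.001,0.061,0.004],0]
  ]
}}

```text
time: 4.47
position: [0.4749, -0.1286, 0.1367]
tcp_rot: [[-0.499, 0.002, 0.867], [-0.867, -0.007, -0.499], [0.005, -1.0, 0.005]]
wrist_force: [-0.5, -0.2, -0.1]
opening: 0.249
```

Call:
{"method": "drive_tool", "body": {
  "commands": [
    [[0.012,0,0],0],
    [[0.03,0,0],0],
    [[0.05,0,0],0],
    [[0.07,0,0],0],
    [[0.09,0,0],0]
  ]
}}

```text
time: 4.88
position: [0.4298, -0.2081, 0.1386]
tcp_rot: [[-0.498, 0.004, 0.867], [-0.867, -0.008, -0.498], [0.005, -1.0, 0.008]]
wrist_force: [1.5, 0.4, -0.5]
opening: 0.251
```

Run:
```python
from h import *
p,R=st(); save('side','s3'); a=cv2.imread('pics/s3.png')[190:350,180:360]; cv2.imwrite('pics/s3c.png',cv2.resize(a,None,fx=3,fy=3))
```

```text
t 4.88 p [ 0.4298 -0.2081  0.1386] tray xyz [-0.0385 -0.0351  0.0386] zang -29.88 ydir [ 0.004 -0.008 -1.   ] q [ 0.01  0.47  0.49  2.1  -0.35  0.64  0.21] F [ 1.5  0.4 -0.5] op 0.251
```

View pics/s3c.png

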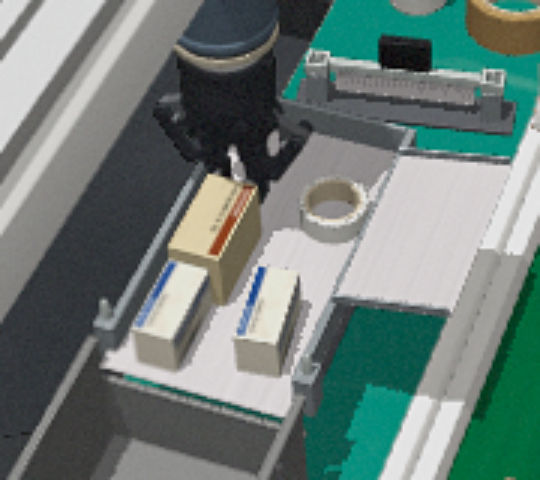

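The push is going well: carton C, at about (215,230), now touches A at (170,310). B and the tape haven't moved.

Call:
{"method": "drive_tool", "body": {
  "commands": [
    [[0.02,0,0],0],
    [[0.04,0,0],0],
    [[0.06,0,0],0],
    [[0.08,0,0],0],
    [[0.1,0,0],0]
  ]
}}

```text
time: 5.35
position: [0.3768, -0.3, 0.1411]
tcp_rot: [[-0.502, 0.005, 0.865], [-0.865, -0.011, -0.502], [0.007, -1.0, 0.01]]
wrist_force: [-0.0, -0.2, 0.2]
opening: 0.25
```

Call:
{"method": "drive_tool", "body": {
  "commands": [
    [[0.022,0,0],0],
    [[0.044,0,0],0],
    [[0.066,0,0],0],
    [[0.085,0,0],0],
    [[0.09,0,0],0]
  ]
}}

```text
time: 5.77
position: [0.3294, -0.3816, 0.1434]
tcp_rot: [[-0.506, 0.007, 0.863], [-0.863, -0.015, -0.505], [0.009, -1.0, 0.013]]
wrist_force: [-0.3, -0.7, 0.8]
opening: 0.25
```

Run:
```python
from h import *
p,R=st(); save('side','s4'); a=cv2.imread('pics/s4.png')[190:440,150:360]; cv2.imwrite('pics/s4c.png',cv2.resize(a,None,fx=2.4,fy=2.4))
```

```text
t 5.77 p [ 0.3294 -0.3816  0.1434] tray xyz [ 0.162  -0.0354  0.0434] zang -30.36 ydir [ 0.007 -0.015 -1.   ] q [ 0.45  0.49  0.46  2.04 -0.33  0.67  0.59] F [-0.3 -0.7  0.8] op 0.25
```

View pics/s4c.png

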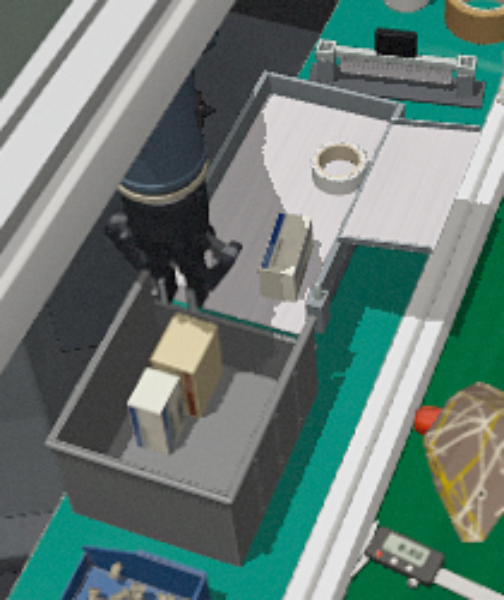

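A and C both stand in the tote, at about (155,410) and (190,360). B is still in the tray at (287,255) and the tape hasn't moved. I'll lift and go behind B.

Call:
{"method": "drive_tool", "body": {
  "commands": [
    [[0,-0.025,0],0],
    [[0,-0.05,0],0],
    [[0,-0.07,0],0],
    [[0,-0.07,0],0]
  ]
}}

```text
time: 6.15
position: [0.3305, -0.381, 0.2173]
tcp_rot: [[-0.505, 0.011, 0.863], [-0.863, -0.018, -0.505], [0.01, -1.0, 0.019]]
wrist_force: [0.1, -0.9, 0.7]
opening: 0.246
```

Call:
{"method": "drive_tool", "body": {
  "commands": [
    [[-0.032,0,0.014],0],
    [[-0.064,0,0.028],0],
    [[-0.096,0,0.043],0],
    [[-0.128,0,0.057],0],
    [[-0.157,0,0.071],0]
  ]
}}

```text
time: 6.57
position: [0.4728, -0.2788, 0.2174]
tcp_rot: [[-0.504, 0.012, 0.864], [-0.864, -0.017, -0.503], [0.009, -1.0, 0.019]]
wrist_force: [0.6, -1.3, 0.1]
opening: 0.253
```

Run:
```python
from h import *
p,R=st(); save('wrist','w5'); m=r.camera_model('wrist'); sh(tw(.004,.037,.037),p,R)
a=cv2.imread('pics/w5.png')
mask=(cv2.cvtColor(a,cv2.COLOR_BGR2HSV)[:,:,2]>150).astype(np.uint8)
print('expected B rear bottom',proj(m,tw(.0365,.02,0)),proj(m,tw(.0365,.054,0)),'tip',proj(m,tw(.004,.037,.02)))
```

```text
t 6.57 p [ 0.4728 -0.2788  0.2174] tray xyz [0.0012 0.0374 0.1174] zang -30.23 ydir [ 0.012 -0.017 -1.   ] q [ 0.09  0.45  0.51  1.84 -0.27  0.9   0.2 ] F [ 0.6 -1.3  0.1] op 0.253
shift [ 0.0021  0.0804 -0.0019]
expected B rear bottom [284.09838341 296.49426667] [335.59464533 296.17533112] tip [309.59223126 261.14091547]
```

View pics/w5.png

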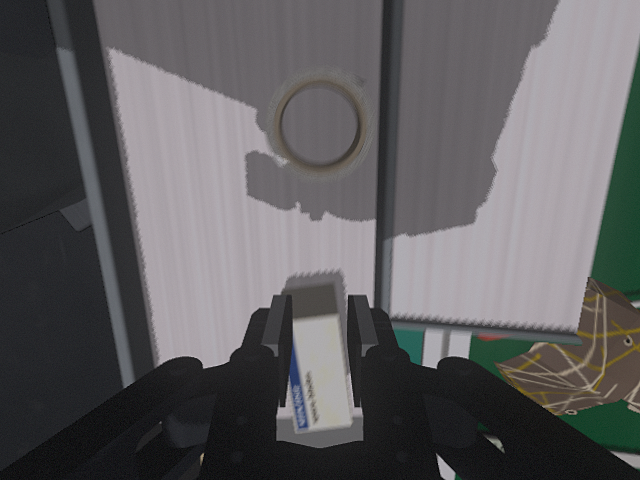

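B's rear bottom edge is at about (313,283) and the tape's front edge at v≈183. There is clearance on both sides, so I'll descend and push.

Call:
{"method": "drive_tool", "body": {
  "commands": [
    [[0.001,0.03,-0.001],0],
    [[0.001,0.055,-0.001],0],
    [[0.001,0.075,-0.001],0],
    [[0.001,0.08,-0.001],0],
    [[0.001,0.08,-0.001],0]
  ]
}}

```text
time: 7.03
position: [0.478, -0.2747, 0.1359]
tcp_rot: [[-0.497, 0.012, 0.868], [-0.868, -0.013, -0.497], [0.006, -1.0, 0.017]]
wrist_force: [-0.6, -0.2, 0.4]
opening: 0.249
```

Call:
{"method": "drive_tool", "body": {
  "commands": [
    [[0.01,0,0],0],
    [[0.028,0,0],0],
    [[0.048,0,0],0],
    [[0.068,0,0],0],
    [[0.088,0,0],0]
  ]
}}

```text
time: 7.45
position: [0.4338, -0.3528, 0.1381]
tcp_rot: [[-0.497, 0.014, 0.868], [-0.868, -0.015, -0.497], [0.006, -1.0, 0.02]]
wrist_force: [-0.2, 0.5, 1.2]
opening: 0.249
```

Call:
{"method": "drive_tool", "body": {
  "commands": [
    [[0.02,0,0],0],
    [[0.04,0,0],0],
    [[0.06,0,0],0],
    [[0.075,0,0],0],
    [[0.08,0,0],0]
  ]
}}

```text
time: 7.87
position: [0.3919, -0.4259, 0.1406]
tcp_rot: [[-0.5, 0.015, 0.866], [-0.866, -0.018, -0.5], [0.008, -1.0, 0.022]]
wrist_force: [-0.1, -0.3, -0.6]
opening: 0.247
```

Run:
```python
from h import *
p,R=st(); save('side','s6'); a=cv2.imread('pics/s6.png')[190:440,150:360]; cv2.imwrite('pics/s6c.png',cv2.resize(a,None,fx=2.4,fy=2.4))
```

```text
t 7.87 p [ 0.3919 -0.4259  0.1406] tray xyz [0.1691 0.0409 0.0406] zang -30.01 ydir [ 0.015 -0.018 -1.   ] q [ 0.47  0.57  0.42  1.86 -0.33  0.75  0.55] F [-0.1 -0.3 -0.6] op 0.247
```

View pics/s6c.png

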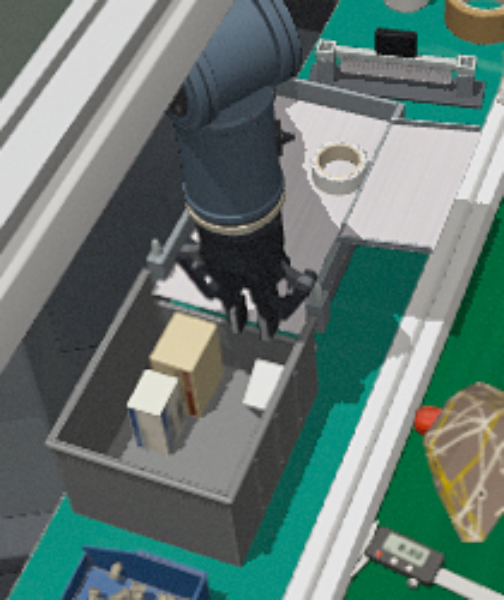

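B is in the tote at (265,385), the tray holds only the tape at (340,165), and the gate hangs on its stand at (400,60). I'll go up and over to the gate.

Call:
{"method": "drive_tool", "body": {
  "commands": [
    [[0,-0.04,0],0],
    [[0,-0.08,0],0],
    [[0,-0.12,0],0],
    [[0,-0.15,0],0],
    [[0,-0.16,0],0]
  ],
  "grip": 0.5
}}

```text
time: 8.33
position: [0.3908, -0.4235, 0.306]
tcp_rot: [[-0.5, 0.021, 0.866], [-0.866, -0.022, -0.499], [0.009, -1.0, 0.03]]
wrist_force: [1.3, -0.8, -1.2]
opening: 0.496
```

Call:
{"method": "drive_tool", "body": {
  "commands": [
    [[-0.035,0,-0.001],0],
    [[-0.07,0,-0.003],0],
    [[-0.105,0,-0.005],0],
    [[-0.14,0,-0.006],0],
    [[-0.157,0,-0.007],0]
  ]
}}

```text
time: 8.75
position: [0.4657, -0.2786, 0.3044]
tcp_rot: [[-0.495, 0.022, 0.869], [-0.869, -0.02, -0.495], [0.006, -1.0, 0.029]]
wrist_force: [0.1, 0.4, 0.0]
opening: 0.499
```

Call:
{"method": "drive_tool", "body": {
  "commands": [
    [[-0.035,0,-0.001],0],
    [[-0.07,0,-0.003],0],
    [[-0.105,0,-0.005],0],
    [[-0.14,0,-0.006],0],
    [[-0.157,0,-0.007],0]
  ]
}}

```text
time: 9.17
position: [0.5391, -0.1329, 0.3031]
tcp_rot: [[-0.49, 0.023, 0.872], [-0.872, -0.017, -0.489], [0.004, -1.0, 0.029]]
wrist_force: [0.1, -0.3, 0.0]
opening: 0.498
```

Call:
{"method": "drive_tool", "body": {
  "commands": [
    [[-0.035,0,-0.001],0],
    [[-0.07,0,-0.003],0],
    [[-0.105,0,-0.005],0],
    [[-0.14,0,-0.006],0],
    [[-0.157,0,-0.007],0]
  ]
}}

```text
time: 9.58
position: [0.6111, 0.0138, 0.3019]
tcp_rot: [[-0.484, 0.023, 0.875], [-0.875, -0.015, -0.484], [0.002, -1.0, 0.027]]
wrist_force: [-0.4, 1.4, -0.2]
opening: 0.496
```

Call:
{"method": "drive_tool", "body": {
  "commands": [
    [[0,0,0],7],
    [[0,0,0],14],
    [[0,0,0],21],
    [[0,0,0],28],
    [[0,0,0],35]
  ]
}}

```text
time: 10.0
position: [0.6106, 0.0141, 0.3021]
tcp_rot: [[-0.901, 0.023, 0.434], [-0.434, -0.014, -0.901], [-0.014, -1.0, 0.023]]
wrist_force: [-0.5, 0.1, 0.5]
opening: 0.497
```

Call:
{"method": "drive_tool", "body": {
  "commands": [
    [[0,0,0],7],
    [[0,0,0],14],
    [[0,0,0],21],
    [[0,0,0],28],
    [[0,0,0],35]
  ]
}}

```text
time: 10.42
position: [0.6101, 0.0144, 0.3022]
tcp_rot: [[-0.986, 0.023, -0.167], [0.167, -0.014, -0.986], [-0.025, -1.0, 0.01]]
wrist_force: [0.2, -0.2, 0.5]
opening: 0.499
```

Call:
{"method": "drive_tool", "body": {
  "commands": [
    [[0,0,0],5],
    [[0,0,0],10],
    [[0,0,0],10]
  ]
}}

```text
time: 10.67
position: [0.6097, 0.0149, 0.3022]
tcp_rot: [[-0.941, 0.022, -0.339], [0.339, -0.014, -0.941], [-0.026, -1.0, 0.005]]
wrist_force: [0.3, -0.6, 0.2]
opening: 0.496
```

Run:
```python
from h import *; import json
p,R=st(); m=r.camera_model('wrist'); save('wrist','w7'); json.dump({k:np.array(v).tolist() for k,v in m.items()},open('w7.json','w'))
sh([.608,-.008,.2],p,R)
print('tab expect',proj(m,[.608,-.008,.091]))
for d in (.004,.014,.024): print(d,proj(m,p+R@[-.011,d,.0212]),proj(m,p+R@[-.011,d,-.0212]))
```

```text
t 10.67 p [0.6097 0.0149 0.3022] tray xyz [-0.3216  0.0092  0.2022] zang -109.82 ydir [ 0.022 -0.014 -1.   ] q [-0.59  0.53  0.81  1.57 -0.39  1.19 -1.63] F [ 0.3 -0.6  0.2] op 0.496
shift [-0.0035  0.1025  0.0216]
tab expect [343.43511993 203.42015882]
0.004 [376.44350902 301.89501078] [258.44320463 301.89870289]
0.014 [372.96843166 290.15087249] [262.18825542 290.15526895]
0.024 [369.89648009 279.76304015] [265.49886467 279.76806073]
```

View pics/w7.png

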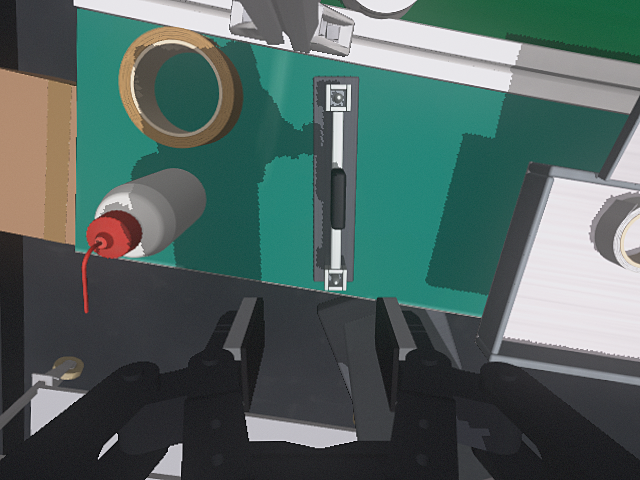

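The wrist view shows the tab at (338,198), the gate pins at (339,97) and (335,281), and the fingertips at v≈297. The bottle and brown tape are well to the left.

Run:
```python
from h import *; import json
m=json.load(open('w7.json'))
a=onz(m,(338.5,97),.063);b=onz(m,(335.5,281),.063); print(a,b,(a+b)/2,np.degrees(np.arctan2(*(a-b)[1::-1])),np.linalg.norm(a-b))
g=cv2.imread('pics/w7.png'); mk=(g.max(2)<45).astype(np.uint8); n,l,s,c=cv2.connectedComponentsWithStats(mk[150:250,310:365])
for i in range(1,n):
    if s[i,4]>200: print(s[i],c[i]+[310,150], onz(m,c[i]+[310,150],.088))
print(onz(m,(338,170),.091),onz(m,(338,229),.08))
p,R=st(); t=(a+b)/2; t[2]=.16; sh(t,p,R)
```

```text
[ 0.69102139 -0.03371348  0.063     ] [0.53238171 0.02423861 0.063     ] [ 0.61170155 -0.00473744  0.063     ] -20.067569335855037 0.1688934391439378
[ 0.63622289 -0.01287751  0.091     ] [0.58540553 0.00415661 0.08      ]
t 10.72 p [0.6098 0.0148 0.3022] tray xyz [-0.3216  0.0093  0.2022] zang -109.51 ydir [ 0.022 -0.014 -1.   ] q [-0.59  0.53  0.81  1.57 -0.39  1.19 -1.63] F [ 0.6 -0.1 -0.6] op 0.502
shift [-0.0046  0.1425  0.017 ]
```

Call:
{"method": "drive_tool", "body": {
  "commands": [
    [[-0.004,0.03,0.017],0.5],
    [[-0.004,0.07,0.017],0.5],
    [[-0.004,0.11,0.017],0.5],
    [[-0.004,0.14,0.017],0.5],
    [[-0.004,0.143,0.017],0.5]
  ]
}}

```text
time: 11.13
position: [0.6081, -0.0036, 0.1545]
tcp_rot: [[-0.941, 0.014, -0.339], [0.339, -0.014, -0.941], [-0.018, -1.0, 0.008]]
wrist_force: [-0.7, 0.8, 0.0]
opening: 0.5
```

Run:
```python
from h import *; import json
p,R=st(); m=r.camera_model('wrist'); save('wrist','w8'); g=cv2.imread('pics/w8.png')
print('exp',proj(m,[.611,-.005,.088]),[proj(m,x).round(1).tolist() for x in ([.691,-.034,.063],[.5315,.0235,.063])])
for v in range(120,300,12):
    row=g[v,285:360].max(1); d=np.where(row<60)[0]; print(v,(d.min()+285,d.max()+285,len(d)) if len(d) else None, end=' | ')
sh([.611,-.005,.081],p,R)
```

```text
t 11.13 p [ 0.6081 -0.0036  0.1545] tray xyz [-0.3047  0.017   0.0545] zang -109.82 ydir [ 0.014 -0.014 -1.   ] q [-0.5   0.66  0.7   1.76 -0.52  0.89 -1.49] F [-0.7  0.8  0. ] op 0.5
exp [317.70055954 262.93783999] [[317.6, 89.1], [318.0, 376.4]]
120 None | 132 None | 144 None | 156 (np.int64(350), np.int64(350), 1) | 168 None | 180 (np.int64(326), np.int64(326), 1) | 192 None | 204 (np.int64(285), np.int64(285), 1) | 216 (np.int64(306), np.int64(328), 23) | 228 (np.int64(285), np.int64(328), 25) | 240 (np.int64(305), np.int64(328), 24) | 252 (np.int64(305), np.int64(328), 24) | 264 (np.int64(305), np.int64(328), 24) | 276 (np.int64(305), np.int64(328), 16) | 288 (np.int64(305), np.int64(328), 16) | shift [-0.0019  0.0735 -0.0003]
```

Call:
{"method": "drive_tool", "body": {
  "commands": [
    [[-0.002,0.025,0],0],
    [[-0.002,0.05,0],0],
    [[-0.002,0.068,0],0],
    [[-0.002,0.073,0],0],
    [[-0.002,0.073,0],0]
  ]
}}

```text
time: 11.6
position: [0.6129, -0.0058, 0.0848]
tcp_rot: [[-0.941, 0.017, -0.339], [0.338, -0.014, -0.941], [-0.021, -1.0, 0.007]]
wrist_force: [1.3, 0.4, 0.6]
opening: 0.504
```

Call:
{"method": "drive_tool", "body": {
  "commands": [
    [[0,0,0],0],
    [[0,0,0],0],
    [[0,0,0],0],
    [[0,0,0],0],
    [[0,0,0],0]
  ],
  "grip": 0,
  "newtons": 50
}}

```text
time: 12.02
position: [0.614, -0.0059, 0.0867]
tcp_rot: [[-0.941, 0.02, -0.338], [0.338, -0.013, -0.941], [-0.024, -1.0, 0.006]]
wrist_force: [-0.6, 0.4, 8.3]
opening: 0.126
```

Run:
```python
from h import *
p,R=st(); m=r.camera_model('wrist'); save('wrist','w9')
```

```text
t 12.02 p [ 0.614  -0.0059  0.0867] tray xyz [-0.3057  0.0233 -0.0133] zang -109.78 ydir [ 0.02  -0.013 -1.   ] q [-0.45  0.74  0.63  1.81 -0.6   0.76 -1.42] F [-0.6  0.4  8.3] op 0.126
```

Call:
{"method": "drive_tool", "body": {
  "commands": [
    [[0,-0.008,0],0],
    [[0,-0.02,0],0],
    [[-0.001,-0.035,0],0],
    [[-0.001,-0.05,0],0],
    [[-0.001,-0.06,0],0]
  ]
}}

```text
time: 12.48
position: [0.6143, -0.0057, 0.1493]
tcp_rot: [[-0.941, 0.022, -0.339], [0.338, -0.014, -0.941], [-0.026, -1.0, 0.005]]
wrist_force: [0.7, -0.2, -1.5]
opening: 0.124
```

Call:
{"method": "drive_tool", "body": {
  "commands": [
    [[0,-0.03,0],0],
    [[0,-0.06,0],0],
    [[0,-0.09,0],0],
    [[0,-0.12,0],0],
    [[0,-0.14,0],0]
  ]
}}

```text
time: 12.9
position: [0.6113, -0.0043, 0.2931]
tcp_rot: [[-0.94, 0.025, -0.339], [0.339, -0.014, -0.941], [-0.029, -1.0, 0.004]]
wrist_force: [0.7, -0.0, -0.6]
opening: 0.13
```

Run:
```python
from h import *
p,R=st(); save('wrist','w10'); save('side','s10')
w=cv2.imread('pics/w10.png'); s=cv2.imread('pics/s10.png')[130:370,150:400]
cv2.imwrite('pics/c10.png',np.hstack([cv2.resize(w,(440,330)),cv2.resize(s,(344,330))]))
sh([.381,-.362,.29],p,R)
```

```text
t 12.9 p [ 0.6113 -0.0043  0.2931] tray xyz [-0.3057  0.0202  0.1931] zang -109.82 ydir [ 0.025 -0.014 -1.   ] q [-0.56  0.54  0.81  1.58 -0.4   1.17 -1.59] F [ 0.7 -0.  -0.6] op 0.13
shift [0.0955 0.0022 0.4146]
```

View pics/c10.png

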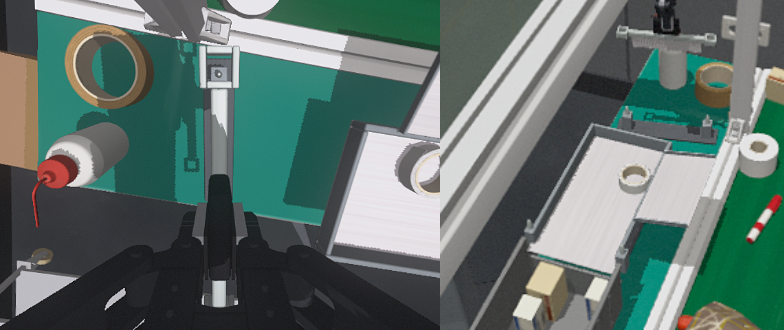

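The gate came off the stand cleanly and level. Its far knuckle is at about (320,100) in the wrist picture. The three cartons are in the tote, and the tape, bottle and brown tape haven't moved. That was the last picture, so from here I measure numerically.

Run:
```python
from h import *
g=cv2.imread('pics/w10.png').max(2); 
for v in range(48,148,4): print(v,' '.join('%3d'%x for x in g[v,276:372:4]))
p,R=st(); m=r.camera_model('wrist')
for dy in (0,-.0027):
  for e in (-.085,.085): print(dy,proj(m,p+R@[ -dy*0+e+ (0.0027 if dy else 0),.0247,0]))
```

```text
48  97  93  97 103 181 180 188 190 173 148 139 211 222 224 133 184 180 173 136 132 138  90 191 248
52  93  95  94 102 102 119 177 183 188 191 193 229 223 224 140 226 207 203 195 192 186 181 173 143
56  94  93  95 104 101 108 108 114 137 198 194 194 171 174 115 233 233 234 235 235 230 210 203 198
60 102 103  88  88 252 228 218  87 104 110 113 155 194 184 250 234 234 235 234 233 234 234 234 235
64 134  80  82 129 115  97 172 234 241 245 220 220  67  94 236 235 235 235 235 234 233 234 234 235
68 132 112  87 128 216 226 105 219 220 219 220 219 219 215 218 200 194 221 169 233 234 235 234 234
72 132 106  86 124 218 228  93 225 225 229 230 233 232 230 230 224 206 225 151 236 235 234 234 234
76  93  81  81 125 219 229  73 183 177 181 183 183 189 191 190 195 209 224 159 120  85 159 212 244
80  87  88  84 128 219 228  75  89  92  91  92  93  95  96  96 107 212 225 152 137 137 135 139 139
84  87 127 136 127 218 228  70 127 123 129 130 126 134 135 126  98 216 225 133 136 134 136 139 138
88  88 140 132 127 217 227  74 113 110 113 114 115 116 113 115  93 220 225 110 133 137 136 135 135
92  85 101 
[... 1003 characters left out ...]
 89  87  61  76  75 174 223 226 231 232 221 111 114  94 134 136 135 134 135 137 133
136  84  86  88  88  88  63  76  70 175 223 226 231 233 218 110 112  94 134 134 137 134 135 133 134
140  88  86  85  85  87  61  75  75 172 225 226 231 234 218 111 113  94 135 137 135 135 136 134 135
144  87  87  88  86  87  61  75  74 175 222 226 232 234 219 115 112  91 135 134 135 134 133 133 135
t 13.0 p [ 0.6124 -0.0046  0.2939] tray xyz [-0.306   0.0212  0.1939] zang -109.81 ydir [ 0.029 -0.013 -0.999] q [-0.56  0.54  0.81  1.58 -0.4   1.17 -1.59] F [-0.1 -1.1 -0.8] op 0.124
0 [317.34827011  85.02314879]
0 [317.97508648 466.6100507 ]
-0.0027 [317.36273138  93.2108817 ]
-0.0027 [317.98201191 471.17302899]
```

Call:
{"method": "drive_tool", "body": {
  "commands": [
    [[0.006,-0.01,0.025],0],
    [[0.014,-0.019,0.06],0],
    [[0.023,-0.019,0.096],0],
    [[0.032,-0.019,0.132],0],
    [[0.04,-0.019,0.168],0]
  ]
}}

```text
time: 13.42
position: [0.5155, -0.1498, 0.3118]
tcp_rot: [[-0.941, 0.028, -0.338], [0.338, -0.013, -0.941], [-0.031, -1.0, 0.003]]
wrist_force: [-0.7, -1.4, -1.8]
opening: 0.127
```

Call:
{"method": "drive_tool", "body": {
  "commands": [
    [[0.01,-0.005,0.04],2],
    [[0.019,-0.01,0.08],5],
    [[0.028,-0.015,0.12],8],
    [[0.036,-0.019,0.15],10],
    [[0.04,-0.019,0.168],10]
  ]
}}

```text
time: 13.83
position: [0.417, -0.2975, 0.3309]
tcp_rot: [[-0.864, 0.029, -0.503], [0.503, -0.014, -0.864], [-0.032, -0.999, -0.002]]
wrist_force: [-0.0, 0.3, -1.3]
opening: 0.126
```

Run:
```python
from h import *; import json
p,R=st(); m=r.camera_model('wrist'); im=save('wrist','w11'); st()
json.dump(dict({k:np.array(v).tolist() for k,v in m.items()},p=p.tolist(),TR=R.tolist()),open('w11.json','w'))
g=im.max(2); S=np.array([.3814,-.3631,.15])
for e in (-.085,.085):
    u,v=proj(m,S+e*YT).round().astype(int); print(e,u,v)
    if 20<v<460:
        print('cols',list(range(u-40,u+41,4)))
        for y in range(v-40,min(480,v+41),4): print(y,' '.join('%3d'%x for x in g[y,u-40:u+41:4]))
```

```text
t 13.83 p [ 0.417  -0.2975  0.3309] tray xyz [ 0.0453 -0.0016  0.2309] zang -120.2 ydir [ 0.029 -0.014 -0.999] q [-0.12  0.35  0.92  1.76 -0.31  1.15 -1.2 ] F [-0.   0.3 -1.3] op 0.126
t 13.88 p [ 0.4156 -0.2994  0.3309] tray xyz [ 0.0477 -0.0018  0.2309] zang -120.24 ydir [ 0.028 -0.015 -0.999] q [-0.12  0.35  0.93  1.76 -0.31  1.15 -1.2 ] F [-1.5 -2.3 -0.1] op 0.124
-0.085 409 317
cols [369, 373, 377, 381, 385, 389, 393, 397, 401, 405, 409, 413, 417, 421, 425, 429, 433, 437, 441, 445, 449]
277 228 226 228 228 228 228 228 228 228 227 228 226 227 227 117  71  72  71  67  70  69
281 150 162 180 182 154 135 139 137 129 230 228 227 227 226  87  70  72  69  69  68  67
285  73  71  74  74  73  74  74  75  75  71 212 228 230 230  76  69  68  69  67  64  63
289  77  77  76  79  77  78  76  78  78  78  64 197 145 145  67  65  69  66  65  66  67
293  76  77  76  76  75  76  78  75  73  78  76  69  61  69  67  66  66  64  65  65  67
297 129 133 133 137 140 139 141 142 146 146 153 161  65  56  65  67  65  67  63  66  66
301 159 158 158 160 161 161 171 174 123 166 166 186  65  68  62  64  63  64
[... 2507 characters left out ...]
 169 171 173 174 174 173 171 173 173 174 170 226 226 186 157 161 163 164 178 182 183
118  99 138 150 151 156 179 206 206 217 243 236 227 227 218 226 228 227 227 227 228 226
122 227 227 228 227 228 227 227 228 228 227 228 228 227 223 228 227 228 226 226 225 227
126 227 228 228 227 228 227 228 227 228 227 227 227 228 221 227 227 226 228 227 227 227
130 227 227 228 227 228 228 227 227 227 228 226 228 228 226 227 227 227 226 227 227 226
134 227 227 228 228 226 227 228 228 228 226 227 227 228 226 228 227 227 227 227 227 227
138 229 227 228 228 228 228 228 227 227 227 227 227 228 226 228 227 227 228 226 227 227
142 229 228 227 228 229 227 228 228 228 227 227 227 228 225 227 228 228 228 227 226 227
```

Run:
```python
from h import *; import json
m=json.load(open('w11.json')); p=np.array(m['p']);R=np.array(m['TR'])
a=onz(m,(412,102.5),.13);b=onz(m,(403.5,305.5),.13)
print('far',a,'near',b,'mid',(a+b)/2,np.linalg.norm(a-b),'ang',np.degrees(np.arctan2(*(a-b)[1::-1])))
g=cv2.imread('pics/w11.png').max(2)
print('far rows u=400..424'); 
for v in range(86,118,2): print(v,' '.join('%3d'%x for x in g[v,394:432:2]))
print('near')
for v in range(290,324,2): print(v,' '.join('%3d'%x for x in g[v,386:424:2]))
# knuckle from w10-like geometry in this view: top ring far knuckle
for v in range(50,135,3): print(v,' '.join('%3d'%x for x in g[v,284:356:3]))
```

```text
far [ 0.45726881 -0.40344996  0.13      ] near [ 0.30870978 -0.32045888  0.13      ] mid [ 0.38298929 -0.36195442  0.13      ] 0.17016845622869156 ang -29.189491118058204
far rows u=400..424
86 125 103 121  92 113  89 114  86 107  88  97  88  97  89  85  91 104  84 104
88  85  89  88  89  88  86  88  88  90  88  89  88  87  87  90  87  89  89  88
90  90  90  90  89  90  89  86  89  89  90  89  87  89  88  90  87  88  89  86
92  89  90  90  86  83  83  82  83  81  77  80  80  77  79  80  81  86  88  88
94  93  84  93 132 142 146 147 144 145 149 147 148 152 152 148 142 100  86  88
96  70  65 116 161 169 153 132 168 163 168 168 167 167 165 164 156 104  90  88
98  66  68 115 158 167 153 101  99 120 136 109  96 109 149 165 152  99  87  89
100  67  70 117 161 155 107 104  95  86  89 101 126 161 135 159 155 100  90  82
102  69  70 118 161 160 113  97  86  83  86  87 179 229 172 154 155  86  63  64
104  72  71 124 166 122  95  95  77  79  83  89 146 177 132 160 152  79  66  63
106  63  69 123 166 160 162 115  80  77  83  92  98  99 135 165 145  77  53  50
108 152 152 147 164 166 164 169 141 
[... 3911 characters left out ...]

116 100 102 110 207 219 178 174 168 172 171 171 173 172 171 174 170 166 174 146 215 218 173 164 159
119  59  49  89 208 219 179 185 189 194 192 192 197 194 193 192 193 196 197 149 213 217 164 201 233
122 148 231 144 208 218 177 192 217 217 222 223 225 226 224 221 222 224 223 146 214 218 154 227 227
125 139 231 141 209 222 182 189 216 215 219 222 224 226 229 228 229 231 231 150 217 221 148 228 227
128 144 231 233 104 113 238 177 120  87  94 101 102 107  96  95  96 122 160 192 120 121 236 228 227
131 142 229 227 228 227 227 227 233 157 206 199 199 210 212 217 181 237 229 227 229 228 227 228 229
134 142 230 227 227 227 227 228 235 166 220 218 223 226 228 228 194 243 227 228 227 227 228 228 228
```

Run:
```python
from h import *; import json
m=json.load(open('w11.json')); p=np.array(m['p']);R=np.array(m['TR'])
def pr(n,fa,ne,z):
    a=onz(m,fa,z);b=onz(m,ne,z); print(n,a.round(4),b.round(4),'mid',((a+b)/2).round(4),np.linalg.norm(a-b).round(4),'ang',np.degrees(np.arctan2(*(a-b)[1::-1])).round(2))
pr('post',(411.8,103),(402,305.2),.13); pr('tips',(418.5,102.5),(407.5,317.5),.151)
# knuckle far: top face ring u 293..347 v 66..127 ; in tool frame, plane tool y=d
for n,uv,d in [('w11 ring',(320,96.7),.0307)]:
    c,q=ray(m,uv); c=R.T@(c-p); q=R.T@q; print(n,(c+q*(d-c[1])/q[1]).round(4))
    for cc in ((293,97),(347.5,97),(320,66.5),(320,127)):
        c,q=ray(m,cc); c=R.T@(c-p); q=R.T@q; print(cc,(c+q*(d-c[1])/q[1]).round(4))
```

```text
post [ 0.457  -0.4032  0.13  ] [ 0.3096 -0.3194  0.13  ] mid [ 0.3833 -0.3613  0.13  ] 0.1695 ang -29.59
tips [ 0.4563 -0.4032  0.151 ] [ 0.3081 -0.3193  0.151 ] mid [ 0.3822 -0.3612  0.151 ] 0.1703 ang -29.51
w11 ring [-0.0814  0.0307  0.0009]
(293, 97) [-0.0813  0.0307 -0.0091]
(347.5, 97) [-0.0813  0.0307  0.011 ]
(320, 66.5) [-0.0917  0.0307  0.0009]
(320, 127) [-0.0707  0.0307  0.0009]
```

Run:
```python
from h import *
p,R=st(); sh([.3851,-.3622,.225],p,R)
```

```text
t 13.88 p [ 0.4156 -0.2994  0.3309] tray xyz [ 0.0477 -0.0018  0.2309] zang -120.24 ydir [ 0.028 -0.015 -0.999] q [-0.12  0.35  0.93  1.76 -0.31  1.15 -1.2 ] F [-1.5 -2.3 -0.1] op 0.124
shift [-0.0019  0.1059  0.0697]
```

Call:
{"method": "drive_tool", "body": {
  "commands": [
    [[0,0,0.02],-0.5],
    [[-0.001,0.02,0.04],-1],
    [[-0.002,0.05,0.06],-1],
    [[-0.002,0.08,0.07],-1],
    [[-0.002,0.1,0.07],-1]
  ]
}}

```text
time: 14.3
position: [0.3825, -0.3634, 0.2286]
tcp_rot: [[-0.871, 0.026, -0.491], [0.491, -0.015, -0.871], [-0.03, -1.0, 0.0]]
wrist_force: [0.1, 0.4, -1.7]
opening: 0.127
```

Call:
{"method": "drive_tool", "body": {
  "commands": [
    [[0,0,0],0],
    [[0,0,0],0]
  ]
}}

```text
time: 14.47
position: [0.3815, -0.3628, 0.2278]
tcp_rot: [[-0.87, 0.023, -0.492], [0.492, -0.013, -0.871], [-0.027, -1.0, 0.0]]
wrist_force: [0.2, -0.6, -0.7]
opening: 0.127
```

Run:
```python
from h import *; import json
p,R=st(); sh([.3851,-.3622,.205],p,R)
m=r.camera_model('wrist'); im=save('wrist','w12'); g=im.max(2)
json.dump(dict({k:np.array(v).tolist() for k,v in m.items()},p=p.tolist(),TR=R.tolist()),open('w12.json','w'))
print('pin far tip,base exp',proj(m,[.4563,-.4032,.151]),proj(m,[.4567,-.4032,.13]),'knuckle top exp',proj(m,p+R@[-.0815,.031,.0009]))
print('    ',' '.join('%3d'%x for x in range(284,356,3)))
for v in range(54,140,3): print(v,' '.join('%3d'%x for x in g[v,284:356:3]))
```

```text
t 14.47 p [ 0.3815 -0.3628  0.2278] tray xyz [0.1197 0.0004 0.1278] zang -119.48 ydir [ 0.023 -0.013 -1.   ] q [ 0.12  0.47  0.82  1.89 -0.44  0.94 -0.93] F [ 0.2 -0.6 -0.7] op 0.127
shift [-0.0022  0.0229 -0.0023]
pin far tip,base exp [314.68112787  96.3921727 ] [314.76399969  97.9791706 ] knuckle top exp [320.19202386  96.62226442]
     284 287 290 293 296 299 302 305 308 311 314 317 320 323 326 329 332 335 338 341 344 347 350 353
54 121 124 122 121 121 123 122 124 123 122 123 122 124 122 125 122 123 123 124 122 125 124 124 123
57 122 122 122 125 120 124 123 121 124 122 124 123 122 123 123 121 124 123 124 124 122 122 124 121
60 123 125 122 121 123 121 124 124 124 121 123 124 122 121 125 124 124 123 123 120 124 121 121 124
63 127 122 122 122 122 124 121 122 123 123 123 124 123 123 124 124 123 125 124 125 122 124 121 124
66  81 109 121 135 137 109 135 135 135 133 139 140 139 139 137 138 138 137 124 132 132 113 123 125
69  81  76 160 200 217 130 206 208 211 212 211 211 212 210 206 206 209 211  64 204 211 189 122 124
72  80  98 162 197 214 134 201 203 204 207 213 215 216 217 216 215 21
[... 1520 characters left out ...]

120 140 140 103 194 210 164 196 213 214 213 213 218 215 213 212 213 210 204 145 201 204 136 220 220
123 138 138  99 197 210 164 182 203 207 210 213 217 220 218 216 216 216 211 148 200 206 126 218 219
126 137 139  99 187 206 159 176 190 186 189 192 200 203 208 210 213 214 212 143 198 204 134 220 219
129 136 135 134 134 136 134 135 142 132 161 120 159 150 150 151 151 229 222 226 227 228 224 220 220
132 138 135 137 136 136 137 133 233 157 206 204 209 217 219 221 178 230 220 219 219 219 219 220 222
135 139 141 140 141 139 140 150 228 159 210 206 212 216 220 220 179 235 219 219 220 221 220 220 220
138 138 139 137 139 138 141 133 233 158 209 207 213 217 219 220 178 235 221 219 220 219 219 220 220
```

Run:
```python
from h import *; import json
m=json.load(open('w12.json')); p=np.array(m['p']);R=np.array(m['TR'])
k=p+R@[-.0815,.031,.0009]; 
for uv in ((319.7,97.5),):
    c,q=ray(m,uv); k2=c+q*(k[2]-c[2])/q[2]
    t=onz(m,(312.3,96),.151); d=t-k2; d[2]=0
    print('knuckle',k.round(4),k2.round(4),'pin',t.round(4),'tool move',(R.T@d).round(4))
st()
```

```text
knuckle [ 0.4527 -0.4041  0.199 ] [ 0.4525 -0.4038  0.199 ] pin [ 0.457  -0.4023  0.151 ] tool move [-0.0032  0.0001 -0.0035]
t 14.52 p [ 0.3823 -0.3633  0.229 ] tray xyz [0.1197 0.0013 0.129 ] zang -119.44 ydir [ 0.025 -0.015 -1.   ] q [ 0.12  0.47  0.82  1.89 -0.44  0.94 -0.93] F [ 0.8 -0.7 -1.3] op 0.123
```

Call:
{"method": "drive_tool", "body": {
  "commands": [
    [[-0.001,0.005,-0.0015],-0.2],
    [[-0.002,0.01,-0.003],-0.4],
    [[-0.002,0.016,-0.003],-0.4],
    [[-0.002,0.02,-0.003],-0.4],
    [[-0.002,0.022,-0.003],-0.4]
  ]
}}

```text
time: 14.93
position: [0.3862, -0.3616, 0.2065]
tcp_rot: [[-0.874, 0.025, -0.485], [0.485, -0.014, -0.875], [-0.029, -1.0, 0.0]]
wrist_force: [0.3, 0.9, -1.3]
opening: 0.129
```

```bash
cat > chk.py <<'E'
from h import *; import sys
p,R=st(); sh([.3852,-.3619,p[2]],p,R)
m=r.camera_model('wrist'); g=save('wrist',sys.argv[1]).max(2)
print('pin far tip exp',proj(m,[.457,-.4023,.151]),'knuckle top exp',proj(m,p+R@[-.0815,.031,.0009]))
print('    ',' '.join('%3d'%x for x in range(299,344,3)))
for v in range(69,128,3): print(v,' '.join('%3d'%x for x in g[v,299:344:3]))
E
python3 chk.py w13
```

```text
t 14.93 p [ 0.3862 -0.3616  0.2065] tray xyz [0.1162 0.0038 0.1065] zang -119.0 ydir [ 0.025 -0.014 -1.   ] q [ 0.14  0.5   0.8   1.92 -0.47  0.89 -0.91] F [ 0.3  0.9 -1.3] op 0.129
shift [ 0.0007 -0.      0.0008]
pin far tip exp [320.84226467 101.9563618 ] knuckle top exp [320.02590191  96.578662  ]
     299 302 305 308 311 314 317 320 323 326 329 332 335 338 341
69 124 203 199 201 204 202 204 204 201 198 199 203 202  64 198
72 127 194 195 198 202 204 208 211 213 209 207 208 213  58 195
75 131 181 185 179 183 188 188 193 196 197 199 201 207  73 195
78 138  62  65  67  66  64  67  67  67  65  69  71  68  91 195
81 141  79 109 106 105 107  78  78  79  75  77  75  81  87 195
84 143  78  75  74 125  68  79  78  78  78  81  79  82  77 195
87 144  98  97  98  94  84  78  79  75  77  94  90  92 110 194
90 147 146 140 147 135 145  93  96  98  91 147 143 153 112 194
93 148 147 146  97  89 143  93  89  95  96 150 150 159 117 194
96 150 149 142 148  96  88  97 104  89  81 151 150 159  94 192
99 150 148 146  90  96  85 100 202  83  84 102 152 160 123 192
102 152 147 147  85  87  77 142 211 200  81 112 149 160 128 194
105 155 117  89  94  91  70  89 187 101  75 153 151 159 131 193
108 159  93  92  91  92  73  83  92  71  68  88 153 161 128 197
111 162  92  89  89  91  94  66  68  67 100 156 153 162 138 193
114 163  94  93  91  93  94  92  93  94  88 181 171 181 139 196
117 156  90  86  87  82  85 167 164  84 170 160 170 175 142 196
120 157 188 201 204 202 204 206 206 205 200 202 206 195 142 191
123 155 175 196 197 201 207 210 215 213 208 209 211 200 142 193
126 154 170 187 181 181 187 190 202 206 208 208 211 207 141 190
```

Call:
{"method": "drive_tool", "body": {
  "commands": [
    [[0.001,0.002,0],0],
    [[0.0018,0.005,0],0],
    [[0.0018,0.008,0],0],
    [[0.0018,0.011,0],0],
    [[0.0018,0.014,0],0]
  ]
}}

```text
time: 15.4
position: [0.3848, -0.361, 0.1921]
tcp_rot: [[-0.874, 0.025, -0.485], [0.485, -0.014, -0.874], [-0.028, -1.0, 0.0]]
wrist_force: [-0.1, -0.1, -1.6]
opening: 0.128
```

```bash
python3 chk.py w14
```

```text
t 15.4 p [ 0.3848 -0.361   0.1921] tray xyz [0.1164 0.0023 0.0921] zang -119.03 ydir [ 0.025 -0.014 -1.   ] q [ 0.15  0.51  0.78  1.94 -0.49  0.86 -0.89] F [-0.1 -0.1 -1.6] op 0.128
shift [-0.0008  0.      0.0006]
pin far tip exp [320.50755401  96.17357765] knuckle top exp [320.11975309  96.54739102]
     299 302 305 308 311 314 317 320 323 326 329 332 335 338 341
69 123 197 196 199 199 199 200 201 197 195 195 198 198  63 195
72 123 194 192 192 198 200 205 207 207 205 202 205 209  57 191
75 129 178 182 177 180 185 186 190 193 193 195 198 204  76 192
78 137  56  62  64  62  63  64  65  67  68  67  67  68  89 191
81 135 109 102 102  97  94  98  99  77  80  78  75 111  95 190
84 136 145 141 128 144 142 143 104  95  94  94  93 137  97 192
87 140 148 144  89  97  83 138  93  93  94  94 117 157  85 189
90 144 146 144  88  92  84  97 105 104  92  94  93 158  95 190
93 146 145  77  93  81  89 117 198 119 104  96  94 161 111 192
96 149 146 142  92  71  77 185 209 190 108  76  90 109 114 192
99 148 140  86  87  66  72 114 182  99 100  75  90 158 117 191
102 147 146  87 150  80  78  85  94  96  92  93  93 166 125 190
105 151 145 140 140 148  64  77  87  86  71  92  90  93 130 191
108 155 151 145 151 144 151  94 107  88  92  92  89 166 133 191
111 160  89  90 103  82  90  87  83  89  92  91  89 174 134 191
114 159  95  92  92  91  91  94  95  93  97  94  96  91 137 191
117 161  88  81  81  80  79  81  82  83  81  82  84  88 138 191
120 153 182 198 200 200 198 202 202 199 196 199 200 191 139 191
123 153 173 190 194 199 201 208 210 208 206 203 206 195 139 190
126 150 167 182 175 179 188 191 198 202 202 205 208 203 138 190
```

Call:
{"method": "drive_tool", "body": {
  "commands": [
    [[0.0001,0.004,0],0],
    [[0.0002,0.008,0],0],
    [[0.0003,0.011,0],0],
    [[0.0004,0.014,0],0],
    [[0.0004,0.015,0],0]
  ]
}}

```text
time: 15.87
position: [0.3846, -0.3606, 0.176]
tcp_rot: [[-0.874, 0.024, -0.485], [0.485, -0.013, -0.874], [-0.027, -1.0, 0.0]]
wrist_force: [0.2, 0.6, -1.6]
opening: 0.128
```

Call:
{"method": "drive_tool", "body": {
  "commands": [
    [[0,0.001,0],0],
    [[0,0.003,0],0],
    [[0,0.003,0],0]
  ]
}}

```text
time: 16.12
position: [0.3846, -0.3608, 0.1746]
tcp_rot: [[-0.874, 0.025, -0.485], [0.485, -0.013, -0.874], [-0.028, -1.0, -0.001]]
wrist_force: [-4.3, 6.3, 22.3]
opening: 0.126
```

Contact came at the predicted seating height (TCP z 0.1746, 22 N upward), so I'll release.

Call:
{"method": "drive_tool", "body": {
  "commands": [
    [[0,-0.001,0],0],
    [[0,-0.001,0],0],
    [[0,-0.001,0],0],
    [[0,-0.001,0],0]
  ],
  "grip": 0.5
}}

```text
time: 16.45
position: [0.3847, -0.3608, 0.1755]
tcp_rot: [[-0.874, 0.025, -0.485], [0.485, -0.013, -0.874], [-0.028, -1.0, -0.001]]
wrist_force: [-0.7, -0.3, 0.5]
opening: 0.503
```

Call:
{"method": "drive_tool", "body": {
  "commands": [
    [[0,-0.01,0],0],
    [[0,-0.025,0],0],
    [[0,-0.045,0],0],
    [[-0.002,-0.07,0],0],
    [[-0.004,-0.1,0],0]
  ]
}}

```text
time: 16.87
position: [0.3849, -0.361, 0.2764]
tcp_rot: [[-0.874, 0.023, -0.486], [0.486, -0.012, -0.874], [-0.026, -1.0, -0.001]]
wrist_force: [0.7, 0.0, -0.6]
opening: 0.495
```

Call:
{"method": "drive_tool", "body": {
  "commands": [
    [[0,-0.03,-0.01],0],
    [[0,-0.04,-0.03],0],
    [[0,-0.05,-0.06],0],
    [[0,-0.05,-0.08],0],
    [[0,-0.05,-0.08],0]
  ]
}}

```text
time: 17.28
position: [0.4253, -0.2868, 0.3271]
tcp_rot: [[-0.876, 0.025, -0.481], [0.481, -0.01, -0.877], [-0.027, -1.0, -0.003]]
wrist_force: [0.6, 0.3, -0.6]
opening: 0.505
```

Run:
```python
from h import *
p,R=st(); m=r.camera_model('wrist'); im=save('wrist','w15'); save('side','s15'); save('scene','c15')
g=im.max(2); S=np.array([.3827,-.3613,0]); Y=np.array([np.cos(np.radians(-29.55)),np.sin(np.radians(-29.55)),0])
for e in (-.085,.085):
    X=S+e*Y; u,v=proj(m,X+[0,0,.151]).round().astype(int); print(e,'pin tip exp',u,v,'kn top c',proj(m,X+[0,0,.144]).round(1))
    for dx in (-.011,.011): print('   kn top corners',[proj(m,X+[0,0,.144]+dx*XT+s*Y).round(1).tolist() for s in(-.011,.011)], end='')
    print('\n    ',' '.join('%3d'%x for x in range(u-30,u+31,3)))
    for y in range(max(0,v-30),min(480,v+31),3): print(y,' '.join('%3d'%x for x in g[y,u-30:u+31:3]))
print('tab exp',proj(m,S+[0,0,.179]))
```

```text
t 17.28 p [ 0.4253 -0.2868  0.3271] tray xyz [0.0319 0.0003 0.2271] zang -118.75 ydir [ 0.025 -0.01  -1.   ] q [-0.14  0.35  0.92  1.77 -0.32  1.15 -1.2 ] F [ 0.6  0.3 -0.6] op 0.505
-0.085 pin tip exp 422 322 kn top c [419.7 318.3]
   kn top corners [[405.8, 329.8], [407.6, 306.1]]   kn top corners [[431.7, 330.4], [434.0, 306.7]]
     392 395 398 401 404 407 410 413 416 419 422 425 428 431 434 437 440 443 446 449 452
292  72  74  75  72  73  75  72  70 150 206 207 200 189 121 187  68  63  62  64  64  63
295  74  74  73  75  73  72  73  69 142 203 206 199 107 118 118  60  59  60  60  62  63
298  85  87  74  74  74  71  73  69 162 203 204 199  60  54  62  61  60  60  59  63  61
301  88  86 127  89  93  92  88  68 169 204 203 192  60  57  54  63  61  61  60  60  60
304  87  86  74  97  79  80  79  68 176 202 201 184  82  59  50  59  60  59  59  62  60
307  84  87  85  92  76  80  76  79 168 187 188 132  74  76  61  56  59  60  57  61  59
310  87  84  86  66  59  83 171 221 219 220 220 220 153 202  49  58  91 129 129 128 124
313  85  86  84  89  42  45  43  43 112 115 123 116  77 208  
[... 2583 characters left out ...]
  96  71  68 225 198  88  93 102 130 158 157 157
118 170  96  77 126 216  84 123  86 120  92  65  75 222 207 146 161 159 147 114 144 127
121  86  92  72 146 214 194 228 227 228 222 221 148 217 214 227 225 224 225 225 226 225
124 141 144  67 151 191 188 196 196 200 205 206 124 189 223 226 223 224 224 224 223 224
127 140 140 141 230 231  67 208 224 222 212 229 227 226 224 226 225 224 223 223 224 223
130 137 136 128 230 223  73 217 220 220 209 228 225 224 221 224 225 224 223 224 224 224
133 141 142 143  79  79  86 223 220 220 203 227 225 224 220 225 225 225 225 224 225 224
136 142 141 135  81  80  97 224 220 220 197 228 225 225 219 224 225 224 224 225 224 225
tab exp [440.93573339 231.83079041]
```

Run:
```python
from h import *
for n,f,u0,v0,u1,v1 in [('side','s15',170,300,285,400),('scene','c15',330,320,450,400)]:
    m=r.camera_model(n); g=cv2.imread(f'pics/{f}.png')[v0:v1,u0:u1]; 
    mk=(g.max(2)>150).astype(np.uint8); k,l,s,c=cv2.connectedComponentsWithStats(mk)
    for i in range(1,k):
        if s[i,4]>40:
            uv=c[i]+[u0,v0]; print(n,(s[i]+[u0,v0,0,0,0]).tolist(),uv.round(1),[tr(onz(m,uv,z))[:2].tolist() for z in (.05,.08,.09)], g[l==i].mean(0).round())
m=r.camera_model('side'); print('lip',[proj(m,tw(.147,y,0)).round().tolist() for y in (-.07,0,.07)],'tape',proj(m,tw(-.063,.0398,.024)))
g=cv2.imread('pics/s15.png')[262:282,280:308].max(2)
```

```text
side [256, 300, 29, 15, 255] [272.2 304.6] [[0.0424, 0.0255], [0.0638, 0.0356], [0.0709, 0.0389]] [200. 202. 201.]
side [214, 304, 64, 25, 625] [246.7 316.1] [[0.0967, -0.0207], [0.1167, -0.0095], [0.1234, -0.0058]] [206. 206. 210.]
side [213, 320, 27, 25, 423] [225.9 332. ] [[0.1579, -0.0492], [0.1764, -0.0372], [0.1825, -0.0333]] [166. 202. 214.]
side [255, 331, 17, 19, 195] [263.4 340.1] [[0.1493, 0.0454], [0.168, 0.055], [0.1742, 0.0582]] [208. 219. 219.]
side [203, 344, 21, 19, 256] [213.1 353.1] [[0.2236, -0.0526], [0.2404, -0.0406], [0.246, -0.0366]] [213. 224. 224.]
side [170, 374, 76, 25, 87] [207.6 386.1] [[0.309, -0.0263], [0.3237, -0.0149], [0.3286, -0.0111]] [161. 163. 163.]
scene [337, 320, 24, 9, 130] [346.1 322.9] [[0.1056, -0.0343], [0.1232, -0.0468], [0.1291, -0.051]] [218. 213. 213.]
scene [387, 320, 18, 10, 93] [396.2 322.7] [[0.1695, 0.0711], [0.1851, 0.0551], [0.1902, 0.0498]] [205. 212. 210.]
scene [426, 320, 24, 26, 204] [439.5 330.1] [[0.243, 0.1477], [0.2561, 0.1291], [0.2605, 0.1229]] [217. 215. 209.]
scene [351, 322, 79, 69, 1990] [389.3 354.7] [[0.2338, 0.0021], [0.2472, -0.0117], [0.2517, -0.0162]] [171. 179. 178.]
scene [429, 389, 21, 11, 71] [438.9 394.7] [[0.3726, 0.0337], [0.3814, 0.0189], [0.3843, 0.0139]] [137. 152.  46.]
lip [[218.0, 314.0], [245.0, 322.0], [272.0, 330.0]] tape [291.5205454  256.61587291]
```

```bash
python3 -c "
from h import *
st(); print(r.sign_off())"
```

```text
t 17.43 p [ 0.4223 -0.2908  0.3268] tray xyz [ 0.0369 -0.0003  0.2268] zang -119.07 ydir [ 0.023 -0.012 -1.   ] q [-0.13  0.35  0.92  1.77 -0.32  1.15 -1.2 ] F [-0.3 -0.  -0.2] op 0.499
the job is handed in; nothing more can be done
None
```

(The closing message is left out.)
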